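Push the pencil box home into its corner stop and shut its lid

TASK

Put the wooden pencil box away by pushing only, never lifting it: push it along the counter into the dark wooden L-shaped stop, so that its long side lies flush along the long arm and its plain end touches the short arm, and push its sliding lid fully shut. Leave the mug, the dish with its three green counters, the clipboard clip and the lamp base where they are.

Things in the scene. Friction and masses are not known exactly. Their poses are not given: they have to be found in the camera images.
- pencil_box: Light wooden pencil box, loose, 90 (x) by 210 (y) by 46 mm high, 0.3 to 0.5 kg with lid; origin at the centre of its underside. At the start its +x long side faces the stop's long arm, its -x long side the robot. The plain closed end is at y = +105 mm; the lid slides out over the other end (y = -105 mm, 35 mm high). It takes roughly 1.5 to 3.5 N to slide it.
- pencil_lid (a joint): Flat darker wooden lid, 77 by 205 by 6 mm, that slides along the box's y between the side walls, its underside 37 mm above the counter: 0 m = fully shut, growing as it sticks out of the -y end (starts 0.035 to 0.08, limit 0.12). It slides with about 1 N and stays where it is left.
- lid_end (a point): Middle of the lid's outer end edge, 40 mm above the counter. When the lid is shut it stands 2 mm proud of the box's -y end (107 mm from the box's origin).
- corner_stop: Dark wooden L-shaped stop fixed to the counter, arms 18 mm thick, 24 mm high. Origin at counter level on the long arm's inner face, which is the plane x = 0 and runs from y = -115 to +115 mm. The short arm runs 115 mm towards -x; its inner face is the plane y = +115 mm. The box belongs inside the L: +x side on the long arm, +y end on the short arm, origin at x = -45, y = +10 mm in this frame.
- stop_corner (a point): Inner corner of the L-shaped stop, at counter level, where the inner faces of the two arms meet.
- mug: White ceramic mug, 82 mm across, 92 mm high, handle to its +y; origin at the centre of its underside. To be left alone.
- dish: Small blue ceramic dish, 110 mm across, 28 mm high; origin at the centre of its underside. To be left alone.
- counter0: Green plastic counter, 20 mm across, 5 mm thick, lying in the dish; origin at the centre of its underside. To be left alone.
- counter1: Green plastic counter, 20 mm across, 5 mm thick, lying in the dish; origin at the centre of its underside. To be left alone.
- counter2: Green plastic counter, 20 mm across, 5 mm thick, lying in the dish; origin at the centre of its underside. To be left alone.
- clip: Silver aluminium clipboard clip, about 50 by 100 mm, 25 mm high, lying on the counter; origin at the middle of its underside. To be left alone.
- lamp_base: Black plastic round desk lamp base, 130 mm across, 22 mm high, with a stub 90 mm high and a grey press switch; origin at the centre of its underside. To be left alone.
There are look-alikes about, which are no part of the job. Of the things like the pencil_box, leave any that is grey; of the rest the larger one is meant.

How it is judged (in metres and radians):
At the end, for the whole second after the job is handed in: The box stands flat and still on the counter, its long side within 4 mm of the stop's long arm and parallel to it within 2 degrees, its plain end within 5 mm of the short arm, and its lid is shut to within 4 mm (x of pencil_box in the frame of corner_stop between -0.049 and -0.041 m and y of pencil_box in the frame of corner_stop between 0.005 and 0.014 m and angle between the y axis of pencil_box and the y axis of corner_stop, either way round below 0.035 rad and value of joint pencil_lid below 0.004 m and angle between pencil_box's own z axis and vertical below 0.03 rad and height (world z) of pencil_box below 0.004 m and linear speed of pencil_box below 0.01 m/s); the robot touches nothing.
It fails at once if the pencil box is lifted or tipped off the counter (height (world z) of pencil_box above 0.01 m or angle between pencil_box's own z axis and vertical above 0.12 rad).
It fails at once if the mug, dish, a counter, the clip or the lamp base is moved by more than 15 mm (distance of any of mug, dish, clip, lamp_base, counter0, counter1, counter2 from where it was at the start of the episode above 0.015 m).
It also fails if it takes over 45 s, if anything falls off the work surface, if the arm or the gripper's body presses on something with over 40 N, if the wrist force passes 120 N, or if a joint passes its speed limit or range.

ROBOT

A 7-joint arm with a two-finger parallel gripper is mounted at the origin on the work surface. World frame = base frame: x ahead of the robot, y to its left, z up, the work surface at z = 0. Lengths are in m, angles in degrees, forces in N, time in s.
With the tool pointing down it reaches from about 0.425 to 0.875 m from the base axis. Payload 4.7 kg.
Tool frame: the origin (TCP) lies at the very end of the fingers, on their centre line; the grasp point (between the pads) lies 19 mm behind it; z points along the fingers, y is the line along which they close (so a half turn about z gives the same grasp; the last joint's range is limited). The gripper opens to 87 mm and grips with 3 to 60 N. Pads are 19 mm wide; open, the fingers measure 117 mm over their backs; the gripper's body (75 mm by 190 mm) begins 51 mm behind the grasp point.
Start: joints at [68.36, 18.392, -4.016, 83.108, 1.295, 78.541, -3.26], TCP at [0.248, -0.601, 0.198] pointing down, gripper open.
Joint ranges: [-163.93, 163.93], [-17.29, 119.83], [-79.2, 71.16], [3.27, 140.29], [-89.18, 269.18], [5.43, 117.66], [-154.24, 154.24]. Speed limits (degrees/s): [147.25, 147.25, 180, 180, 180, 180, 180].

INTERFACE

Orientations are given as [roll, pitch, yaw] about the fixed x, y, z axes, in that order (R = Rz(yaw) Ry(pitch) Rx(roll)).
In Python, from cell import get_obs, eyes, env gives the robot as it stands.
- The arm moves only by the tool servo_tool, never from a script. Its argument "series" is a list that holds one entry, the list of rows, each a list of 7 numbers: the shift along the tool's x, y, z in units of 300 mm (1.0 is 300 mm), then the turn, a rotation vector about the tool's x, y, z in units of pi rad (1.0 is pi rad), then the opening, from 0 (shut) to 1 (fully open). In form: [[[tx, ty, tz, wx, wy, wz, gripper], ...]]. A call has 1 to 12 rows; each row is the pose to reach, as a shift and turn from the pose commanded when the call began, along the tool's axes at that moment, turning the shorter way round; what a row does not reach only later rows make up. A row lasts 1/12 s, in which the tool goes at most 41.7 mm and 7.16 degrees, less where a joint would pass 70% of its speed; a pose out of reach is approached as far as the arm can. A call with a number of a shift or a turn outside -1 to 1 is refused whole. A call with a gripper value outside its range is refused whole. The fingers move at their own pace and stop on an object; "grip_force" is the grip in N (left out, the last holds). Time passes only in rows, so rows that repeat a pose let the fingers close. It gives the time, the measured TCP pose, the force, the opening and the grip force at its end, in the units of the state.
- get_obs(): the state, without advancing time (a new reading comes with each control period).
- eyes.read_camera(name): name is "side" or "top"; returns a dict with "frame" (420x560x3 uint8, red, green, blue), "depth" (420x560 float32, m along the optical axis (not along the pixel's ray), 0 where there is no reading), "fx", "fy", "cx", "cy" (pixels), "distortion" ([k1, k2, p1, p2, k3] as OpenCV has them; the pictures are not rectified), "origin" and "rotation" of the camera in the world. Camera axes: x right, y down, z forward; pixel columns grow to the right and rows downward; lengths in m; the calibration is good to about 2 mm. A picture is of the moment at which its call begins.
- env.sign_off(): hands the job in; it is judged then, once.
The state is a dict: "time_s": time; "qpos": joint angles; "joint_velocities": joint speeds; "effort": joint torques, N m; "tool_pos": TCP position; "tool_rot": TCP orientation; "force": force on the tool from outside, world axes, zero at the start; "wrist_torque": the same for the moment, N m; "grip_width": finger opening in m; "grasp_force": force on a finger pad.
Only numpy, scipy, OpenCV 4.12 (cv2) and the standard library are available. Lean on these libraries where they do the work, as an engineer would, in place of code of your own. Each camera call takes 0.05 s, during which the arm holds its last target. There are 200 camera calls.

## Working session

There is one attempt and no reset: what is moved stays moved. The work goes in short steps, Python scripts to look and compute and a tool call to move; the robot and the scene stay as the last step left them, time stands still between calls to the robot, and variables do not carry over. Pictures are saved under pics/ and viewed, at most 10 in all, crops included, and the job is handed in when it is done.

Besides the shell and the picture viewer there is one more tool, called after "Request:" as name(argument=value, ...), one argument or row to a line, values as JSON. servo_tool: Moves the arm, as the interface text tells. Shifts and turns lie within -1 to 1; 1 stands for 300 mm of shift or pi rad of turn. Its arguments: {"type":"object","properties":{"series":{"type":"array"},"grip_force":{"type":"number"}},"required":["series"]}

```bash
mkdir -p pics; cat > h.py <<'E'
import numpy as np, cv2
from cell import get_obs, eyes, env
def cam(n):
    return eyes.read_camera(n)
def ray(c,uv):
    K=np.array([[c['fx'],0,c['cx']],[0,c['fy'],c['cy']],[0,0,1.]])
    p=cv2.undistortPoints(np.array(uv,float).reshape(-1,1,2),K,np.array(c['distortion'],float)).reshape(-1,2)
    return np.c_[p,np.ones(len(p))]@np.array(c['rotation']).T
def onplane(c,uv,z):
    d=ray(c,uv); o=np.array(c['origin']); t=(z-o[2])/d[:,2]
    return o+d*t[:,None]
E
python3 - <<'E'
from h import *
for n in ('top','side'):
    c=cam(n); cv2.imwrite(f'pics/{n}0.png',c['frame'][:,:,::-1]); print(n,c['origin'],c['fx'],np.round(c['rotation'],3).tolist())
    np.savez(f'{n}0.npz',**c)
print(get_obs())
E
```

```text
top [ 0.44907453 -0.01830502  1.5152406 ] 542.8409109168688 [-176.591, -0.984, -88.918]
side [-0.16708273  0.72701772  1.00126506] 492.6317479631109 [-133.076, -0.059, -137.065]
{'time_s': 0.1, 'qpos': array([68.35915703, 18.43451954, -4.01745345, 83.16866731,  1.2953088 ,
       78.54027224, -3.25956334]), 'joint_velocities': array([ 0.16540741, -0.08006726,  0.03898019, -0.17763086,  0.06562331,
       -0.01805778,  0.01838574]), 'effort': array([-9.35311255e-04, -4.92572236e+01, -4.06119442e-01, -3.13399172e+01,
       -6.41707680e-02,  3.95422813e-02,  9.05928755e-05]), 'tool_pos': array([ 0.24797033, -0.60025784,  0.19736788]), 'tool_rot': array([-1.79901799e+02,  5.16550100e-03,  2.24527808e+01]), 'force': array([ 0.21315791, -0.5747796 , -0.28707179]), 'wrist_torque': array([-0.00066266,  0.04108423,  0.03243828]), 'grasp_force': 0.0, 'grip_width': 0.08723381133807354}
```

```bash
sed -i "s/^import numpy.*/&\nfrom scipy.spatial.transform import Rotation as Ro/; s/np.array(c\['rotation'\]).T/Ro.from_euler('xyz',c['rotation'],degrees=True).as_matrix().T/" h.py; cat h.py | head -12
```

```text
import numpy as np, cv2
from scipy.spatial.transform import Rotation as Ro
from cell import get_obs, eyes, env
def cam(n):
    return eyes.read_camera(n)
def ray(c,uv):
    K=np.array([[c['fx'],0,c['cx']],[0,c['fy'],c['cy']],[0,0,1.]])
    p=cv2.undistortPoints(np.array(uv,float).reshape(-1,1,2),K,np.array(c['distortion'],float)).reshape(-1,2)
    return np.c_[p,np.ones(len(p))]@Ro.from_euler('xyz',c['rotation'],degrees=True).as_matrix().T
def onplane(c,uv,z):
    d=ray(c,uv); o=np.array(c['origin']); t=(z-o[2])/d[:,2]
    return o+d*t[:,None]
```

View pics/top0.png

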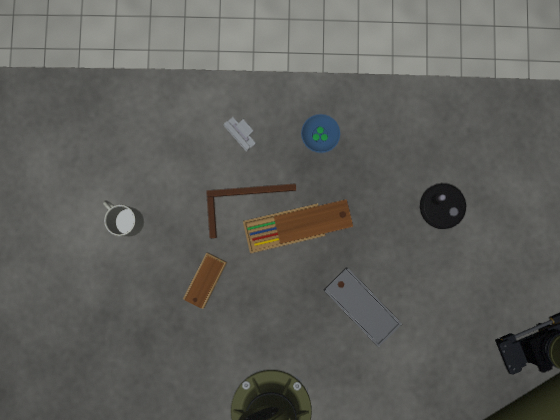

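View pics/side0.png

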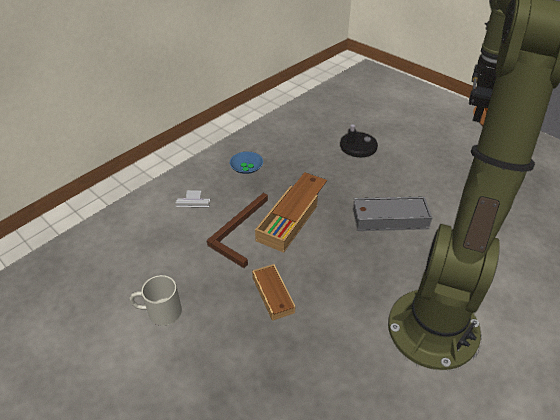

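```bash
cat > m.py <<'E'
from h import *
import sys
# pixel region around stop and box, top view
def pts(c):
    v,u=np.mgrid[140:300,160:400]; uv=np.c_[u.ravel(),v.ravel()].astype(float)
    d=c['depth'][140:300,160:400].ravel()
    r=ray(c,uv); P=np.array(c['origin'])+r*d[:,None]   # r has unit optical-axis component
    return uv,P,cv2.cvtColor(c['frame'],cv2.COLOR_RGB2HSV)[140:300,160:400].reshape(-1,3)
if __name__=='__main__':
    c=cam('top'); uv,P,H=pts(c)
    im=c['frame'][140:300,160:400,::-1]; cv2.imwrite(sys.argv[1],cv2.resize(im,None,fx=3.3,fy=3.3,interpolation=cv2.INTER_CUBIC))
    ok=np.ones(len(P),bool)
    print('table z',np.median(P[:,2]))
    for u,v in [(210,220),(250,189),(213,237),(300,225),(340,213),(250,240),(262,230),(205,280)]:
        i=(v-140)*240+u-160; print((u,v),H[i],np.round(P[i],3))
E
python3 m.py pics/crop1.png
```

```text
table z 0.00012992208280104833
(210, 220) [ 10 133  69] [0.52  0.177 0.023]
(250, 189) [ 11 135  68] [0.607 0.068 0.027]
(213, 237) [ 11 139  77] [0.473 0.167 0.023]
(300, 225) [ 13 154  91] [ 0.51  -0.07   0.048]
(340, 213) [ 11 139  64] [ 0.545 -0.179  0.038]
(250, 240) [ 17 117 129] [0.467 0.067 0.002]
(262, 230) [114 103  92] [0.495 0.034 0.01 ]
(205, 280) [ 13 154  91] [0.356 0.185 0.026]
```

View pics/crop1.png

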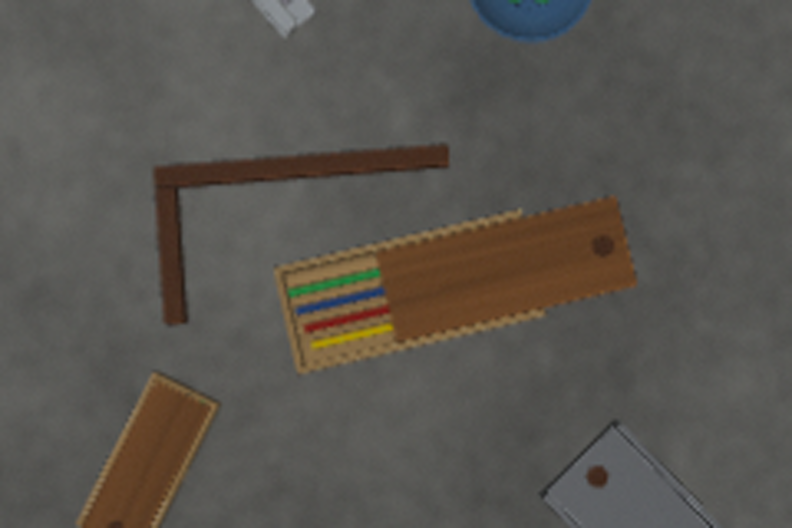

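```bash
cat > g.py <<'E'
from h import *
c=dict(np.load('top0.npz'))
f=lambda L,z: onplane(c,np.array(L)/3.3+[160,140]-0.35,z)[:,:2]
B=f([(277,268),(300,373),(521,209),(543,318)],.046); L=f([(614,197),(636,285)],.043)
S=f([(155,168),(448,145),(165,325),(187,323)],.024)
O=f([(448,166),(178,187),(187,323)],.010)
print('box',B.round(4).tolist(),'lid',L.round(4).tolist());print('stop outer',S.round(4).tolist(),'inner',O.round(4).tolist())
yb=(B[0]-B[2]+B[1]-B[3]);yb/=np.linalg.norm(yb);xb=np.array([yb[1],-yb[0]])
ys=S[0]-S[1];ys/=np.linalg.norm(ys);xs=np.array([ys[1],-ys[0]])
bc=(B[0]+B[1])/2-yb*.105
corner=S[0]-.018*xs-.018*ys
print('box yaw',np.degrees(np.arctan2(-yb[0],yb[1])),'centre',bc,'lid q',(bc-L.mean(0))@yb-.107)
print('stop yaw',np.degrees(np.arctan2(-ys[0],ys[1])),'corner',corner,'org',corner-.115*ys)
o=corner-.115*ys
print('box in stop',(bc-o)@xs,(bc-o)@ys)
for n,p in zip('p0 p1 m0 m1'.split(),B): print(n,((p-o)@xs).round(4),((p-o)@ys).round(4))
print('xs',xs,'ys',ys)
E
python3 g.py
```

```text
box [[0.5181, 0.0826], [0.4325, 0.0618], [0.5707, -0.1169], [0.4813, -0.1364]] lid [[0.5825, -0.1939], [0.51, -0.213]]
stop outer [[0.6007, 0.188], [0.625, -0.0564], [0.4699, 0.176], [0.4719, 0.1578]] inner [[0.6088, -0.057], [0.5864, 0.1701], [0.4721, 0.1595]]
box yaw 14.299272138278065 centre [ 0.5012417 -0.0295131] lid q 0.07269559857650089
stop yaw 5.684068300696937 corner [0.58455954 0.16831732] org [0.59594949 0.05388276]
box in stop -0.10250190309732075 -0.07360566299478624
p0 -0.0746 0.0363
p1 -0.1618 0.0241
m0 -0.0421 -0.1674
m1 -0.1329 -0.178
xs [0.99508315 0.09904306] ys [-0.09904306  0.99508315]
```

```bash
cat > t.py <<'E'
from h import *
import sys
xs=np.array([0.99508,0.09904]);ys=np.array([-0.09904,0.99508]);og=np.array([0.59595,0.05388])
S=lambda x,y: og+xs*x+ys*y
def go(p,z,yaw,o=None):
    o=o or get_obs(); R=Ro.from_euler('xyz',o['tool_rot'],degrees=True)
    d=R.inv().apply(np.r_[p,z]-o['tool_pos'])/.3
    w=(R.inv()*Ro.from_euler('xyz',[180,0,yaw],degrees=True)).as_rotvec()/np.pi
    print(np.round(p,3),z,yaw,'->',np.r_[d,w].round(4).tolist())
def st():
    o=get_obs(); d=o['tool_pos'][:2]-og
    print(o['time_s'],'stopframe',(d@xs).round(4),(d@ys).round(4),'z',o['tool_pos'][2].round(4),'rot',o['tool_rot'].round(2),'F',o['force'].round(1),'w',round(o['grip_width'],3),'q',o['qpos'].round(0))
E
python3 - <<'E'
from t import *
st(); go([.44,-.36],.197,14); go([.49,-.20],.19,5.7)
go(S(-.178,-.078),.15,5.7)
E
```

```text
0.15 stopframe -0.4111 -0.6165 z 0.1975 rot [-179.92    0.     22.45] F [0.5 0.4 0.2] w 0.087 q [68. 18. -4. 83.  1. 79. -3.]
[ 0.44 -0.36] 0.197 14 -> [0.8975, -0.496, 0.0023, -0.0005, 0.0001, 0.0469]
[ 0.49 -0.2 ] 0.19 5.7 -> [1.2552, -0.9253, 0.0263, -0.0005, 0.0001, 0.093]
[ 0.427 -0.041] 0.15 5.7 -> [1.2617, -1.4945, 0.1604, -0.0005, 0.0001, 0.093]
```

Request:
servo_tool(
  series=[
    [[0.3,-0.165,0,0,0,0.04,1],[0.6,-0.33,0,0,0,0.07,1],[0.9,-0.5,0,0,0,0.093,1],[0.9,-0.5,0,0,0,0.093,1],[0.9,-0.5,0,0,0,0.093,1],[0.9,-0.5,0,0,0,0.093,1],[0.9,-0.5,0,0,0,0.093,1],[0.9,-0.5,0,0,0,0.093,1],[0.9,-0.5,0,0,0,0.093,1],[0.9,-0.5,0,0,0,0.093,1],[0.9,-0.5,0,0,0,0.093,1]],
  ],
)

```text
time_s: 1.07
tool_pos: [0.4393, -0.3602, 0.1981]
tool_rot: [180.0, 0.1, 5.6]
force: [-0.7, -0.6, -0.2]
grip_width: 0.0872
grasp_force: 0.0
```

```bash
python3 - <<'E'
from t import *
st(); go([.48,-.16],.197,5.7); go(S(-.178,-.078),.15,5.7)
E
```

```text
1.0667 stopframe -0.1969 -0.3966 z 0.1981 rot [1.7997e+02 7.0000e-02 5.6200e+00] F [-0.7 -0.6 -0.2] w 0.087 q [ 48.   9. -13.  95.   2.  76. -49.]
[ 0.48 -0.16] 0.197 5.7 -> [0.2003, -0.6509, 0.0031, 0.0002, 0.0004, -0.0004]
[ 0.427 -0.041] 0.15 5.7 -> [0.0619, -1.062, 0.1597, 0.0002, 0.0004, -0.0004]
```

Request:
servo_tool(
  series=[
    [[0.1,-0.2,0,0,0,0,1],[0.16,-0.4,0,0,0,0,1],[0.18,-0.6,0.02,0,0,0,1],[0.15,-0.8,0.06,0,0,0,1],[0.062,-1.0,0.16,0,0,0,1],[0.062,-1.0,0.16,0,0,0,1],[0.062,-1.0,0.16,0,0,0,1],[0.062,-1.0,0.16,0,0,0,1],[0.062,-1.0,0.16,0,0,0,1],[0.062,-1.0,0.16,0,0,0,1],[0.062,-1.0,0.16,0,0,0,1],[0.062,-1.0,0.16,0,0,0,1]],
  ],
)

```text
time_s: 2.07
tool_pos: [0.4296, -0.0609, 0.1507]
tool_rot: [180.0, -0.0, 5.5]
force: [0.5, -1.0, -0.9]
grip_width: 0.087
grasp_force: 0.0
```

```bash
python3 - <<'E'
from t import *
st(); go(S(-.178,-.078),.07,5.7); go(S(-.178,-.078),.02,5.7)
E
```

```text
2.0667 stopframe -0.1769 -0.0977 z 0.1507 rot [ 1.7998e+02 -5.0000e-02  5.4900e+00] F [ 0.5 -1.  -0.9] w 0.087 q [ 34.  -6. -27. 115.  -3.  70. -77.]
[ 0.427 -0.041] 0.07 5.7 -> [-0.004, -0.0659, 0.2691, 0.0001, -0.0003, -0.0012]
[ 0.427 -0.041] 0.02 5.7 -> [-0.0042, -0.0659, 0.4358, 0.0001, -0.0003, -0.0012]
```

Request:
servo_tool(
  series=[
    [[0,-0.06,0.1,0,0,0,1],[0,-0.06,0.2,0,0,0,1],[0,-0.06,0.3,0,0,0,1],[0,-0.06,0.38,0,0,0,1],[0,-0.06,0.42,0,0,0,1],[0,-0.06,0.435,0,0,0,1],[0,-0.06,0.435,0,0,0,1]],
  ],
)

```text
time_s: 2.65
tool_pos: [0.4268, -0.0417, 0.019]
tool_rot: [-179.9, 0.1, 5.6]
force: [-0.3, 0.2, 1.2]
grip_width: 0.0868
grasp_force: 0.0
```

```bash
python3 - <<'E'
from t import *
st(); go(S(-.10,-.074),.02,5.7)
E
```

```text
2.65 stopframe -0.1778 -0.0784 z 0.019 rot [-1.7994e+02  1.1000e-01  5.5800e+00] F [-0.3  0.2  1.2] w 0.087 q [ 32.   3. -30. 124.   2.  54. -84.]
[ 0.504 -0.03 ] 0.02 5.7 -> [0.2592, -0.015, -0.0039, -0.0003, 0.0006, -0.0006]
```

Request:
servo_tool(
  series=[
    [[0.02,0,0,0,0,0,1],[0.04,0,0,0,0,0,1],[0.06,0,0,0,0,0,1],[0.08,0,0,0,0,0,1],[0.1,0,0,0,0,0,1],[0.12,0,0,0,0,0,1],[0.14,0,0,0,0,0,1],[0.16,0,0,0,0,0,1],[0.18,0,0,0,0,0,1],[0.2,0,0,0,0,0,1],[0.215,0,0,0,0,0,1],[0.225,0,0,0,0,0,1]],
  ],
)

```text
time_s: 3.65
tool_pos: [0.4953, -0.0341, 0.0198]
tool_rot: [180.0, -0.0, 5.7]
force: [-4.9, 0.2, 2.1]
grip_width: 0.0869
grasp_force: 2.0
```

```bash
python3 - <<'E'
from t import *
st(); go(S(-.10,-.074),.02,5.7)
c=cam('side');cv2.imwrite('pics/s2.png',c['frame'][120:340,100:400,::-1].repeat(2,0).repeat(2,1))
E
```

```text
3.65 stopframe -0.1089 -0.0776 z 0.0198 rot [ 1.8e+02 -3.0e-02  5.7e+00] F [-4.9  0.2  2.1] w 0.087 q [ 29.  12. -30. 115.   7.  55. -89.]
[ 0.504 -0.03 ] 0.02 5.7 -> [0.0296, -0.0121, -0.0006, 0.0, -0.0001, -0.0]
```

View pics/s2.png

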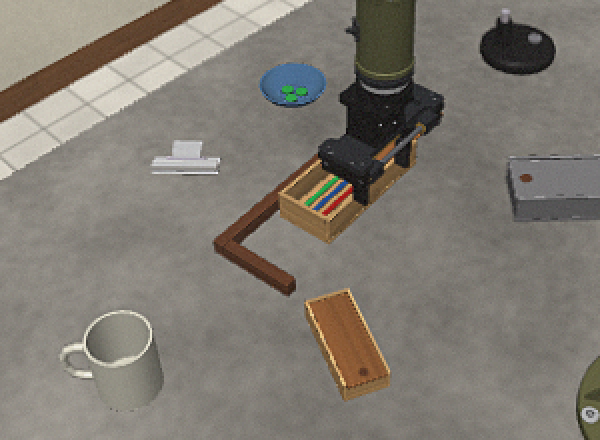

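The picture shows the box (crop centre ~(345,190)) turned parallel to the long arm with a few mm gap; the other items are untouched. I'll push on gently until contact.

Request:
servo_tool(
  series=[
    [[0.01,0,0,0,0,0,1],[0.018,0,0,0,0,0,1],[0.024,0,0,0,0,0,1],[0.027,0,0,0,0,0,1],[0.027,0,0,0,0,0,1]],
  ],
)

```text
time_s: 4.12
tool_pos: [0.5029, -0.0332, 0.0199]
tool_rot: [180.0, -0.0, 5.7]
force: [-3.3, 0.6, 1.5]
grip_width: 0.0872
grasp_force: 1.4
```

```bash
python3 - <<'E'
from t import *
st()
E
```

```text
4.1167 stopframe -0.1012 -0.0775 z 0.0199 rot [ 1.80e+02 -4.00e-02  5.71e+00] F [-3.3  0.6  1.5] w 0.087 q [ 28.  13. -30. 114.   8.  55. -90.]
```

Request:
servo_tool(
  series=[
    [[0.006,0,0,0,0,0,1],[0.01,0,0,0,0,0,1],[0.01,0,0,0,0,0,1]],
  ],
)

```text
time_s: 4.37
tool_pos: [0.5037, -0.0332, 0.0196]
tool_rot: [180.0, 0.2, 5.7]
force: [-8.5, -0.7, 6.3]
grip_width: 0.0869
grasp_force: 4.1
```

Request:
servo_tool(
  series=[
    [[-0.08,0,0,0,0,0,1],[-0.08,0,-0.13,0,0,0,0.7],[-0.08,0,-0.26,0,0,0,0.35],[-0.08,0.05,-0.35,0,0,0,0.35],[-0.08,0.05,-0.35,0,0,0,0.35]],
  ],
)

```text
time_s: 4.78
tool_pos: [0.4893, -0.0531, 0.1315]
tool_rot: [179.7, -0.8, 5.6]
force: [1.9, -0.8, 1.1]
grip_width: 0.068
grasp_force: 0.0
```

```bash
python3 - <<'E'
from t import *
st(); go(S(-.045,-.295),.12,95.7)
c=cam('top');cv2.imwrite('pics/t2.png',cv2.resize(c['frame'][140:300,160:400,::-1],None,fx=3.3,fy=3.3,interpolation=cv2.INTER_CUBIC))
E
```

```text
4.7833 stopframe -0.1167 -0.0959 z 0.1315 rot [179.67  -0.82   5.6 ] F [ 1.9 -0.8  1.1] w 0.068 q [ 32.   2. -30. 110.   2.  67. -82.]
[ 0.58  -0.244] 0.12 95.7 -> [0.2395, 0.6632, 0.0457, 0.005, -0.0021, -0.5006]
```

View pics/t2.png

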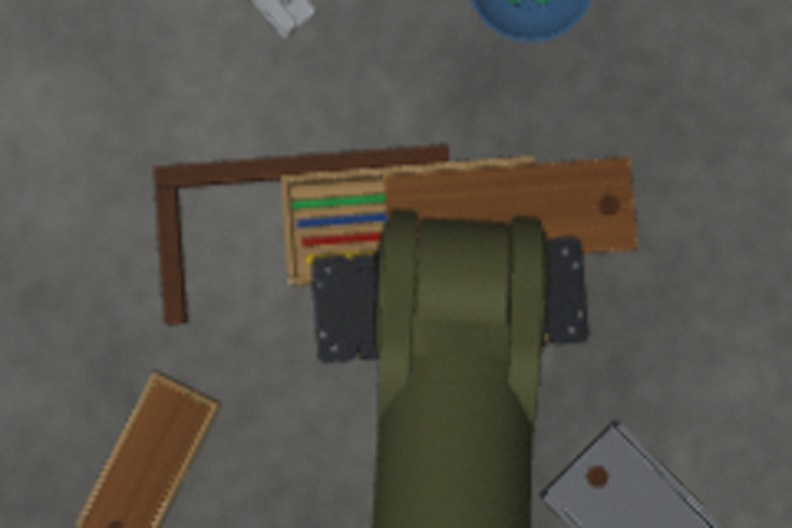

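The box is flush along the long arm; the lid end sits at crop x≈634, y≈157–248. Moving behind the lid end.

Request:
servo_tool(
  series=[
    [[0.03,0.12,0,0.005,-0.002,-0.04,0.35],[0.08,0.24,0,0.005,-0.002,-0.08,0.35],[0.13,0.36,0,0.005,-0.002,-0.12,0.35],[0.18,0.48,0,0.005,-0.002,-0.16,0.35],[0.22,0.6,0,0.005,-0.002,-0.2,0.35],[0.24,0.665,0,0.005,-0.002,-0.24,0.35],[0.24,0.665,0,0.005,-0.002,-0.28,0.35],[0.24,0.665,0,0.005,-0.002,-0.32,0.35],[0.24,0.665,0,0.005,-0.002,-0.36,0.35],[0.24,0.665,0,0.005,-0.002,-0.4,0.35],[0.24,0.665,0,0.005,-0.002,-0.44,0.35],[0.24,0.665,0,0.005,-0.002,-0.48,0.35]],
  ],
)

```text
time_s: 5.83
tool_pos: [0.5752, -0.241, 0.1234]
tool_rot: [-179.2, -0.4, 91.8]
force: [-0.2, 0.4, -0.1]
grip_width: 0.0305
grasp_force: 0.0
```

```bash
python3 - <<'E'
from t import *
st(); go(S(-.045,-.295),.028,95.7)
c=dict(cam('top'))
print([((p[:2]-og)@xs,(p[:2]-og)@ys) for p in onplane(c,np.array([(631,158),(637,248)])/3.3+[160,140]-.35,.043)])
E
```

```text
5.8333 stopframe -0.0498 -0.2914 z 0.1234 rot [-179.21   -0.37   91.79] F [-0.2  0.4 -0.1] w 0.031 q [ 46.  22. -33.  91.  12.  72.  13.]
[ 0.58  -0.244] 0.028 95.7 -> [-0.0131, 0.0213, 0.3177, -0.0043, -0.0022, -0.0217]
[(np.float64(-0.0067772771591501045), np.float64(-0.2621413033379425)), (np.float64(-0.08155492577646588), np.float64(-0.26058380678706583))]
```

Request:
servo_tool(
  series=[
    [[-0.015,0.02,0.05,-0.004,-0.002,-0.022,0.35],[-0.015,0.02,0.15,-0.004,-0.002,-0.022,0.35],[-0.015,0.02,0.25,-0.004,-0.002,-0.022,0.35],[-0.015,0.02,0.3,-0.004,-0.002,-0.022,0.35],[-0.015,0.02,0.318,-0.004,-0.002,-0.022,0.35],[-0.015,0.02,0.318,-0.004,-0.002,-0.022,0.35]],
  ],
)

```text
time_s: 6.38
tool_pos: [0.5784, -0.2445, 0.027]
tool_rot: [-179.8, -0.1, 95.3]
force: [-0.3, 0.2, 0.4]
grip_width: 0.0307
grasp_force: 0.0
```

```bash
python3 - <<'E'
from t import *
st(); go(S(-.045,-.195),.028,95.7)
E
```

```text
6.3833 stopframe -0.047 -0.2952 z 0.027 rot [-1.7977e+02 -1.2000e-01  9.5300e+01] F [-0.3  0.2  0.4] w 0.031 q [ 46.  27. -32.  96.  16.  62.  15.]
[ 0.57  -0.145] 0.028 95.7 -> [0.3341, 0.0045, -0.0025, -0.0013, -0.0007, -0.0022]
```

Request:
servo_tool(
  series=[
    [[0.03,0,0,0,0,-0.002,0.35],[0.06,0,0,0,0,-0.002,0.35],[0.09,0.002,0,0,0,-0.002,0.35],[0.115,0.004,0,0,0,-0.002,0.35],[0.14,0.004,0,0,0,-0.002,0.35],[0.165,0.004,0,0,0,-0.002,0.35],[0.19,0.004,0,0,0,-0.002,0.35],[0.215,0.004,0,0,0,-0.002,0.35],[0.24,0.004,0,0,0,-0.002,0.35],[0.265,0.004,0,0,0,-0.002,0.35],[0.285,0.004,0,0,0,-0.002,0.35],[0.3,0.004,0,0,0,-0.002,0.35]],
  ],
)

```text
time_s: 7.38
tool_pos: [0.572, -0.1548, 0.0293]
tool_rot: [-179.9, 0.0, 95.8]
force: [-0.4, 0.1, -0.3]
grip_width: 0.0307
grasp_force: 0.0
```

```bash
python3 - <<'E'
from t import *
st(); go(S(-.045,-.125),.028,95.7); go(S(-.045,-.107),.028,95.7)
E
```

```text
7.3833 stopframe -0.0445 -0.2052 z 0.0293 rot [-179.9     0.     95.77] F [-0.4  0.1 -0.3] w 0.031 q [ 41.  23. -34. 101.  15.  60.   7.]
[ 0.564 -0.075] 0.028 95.7 -> [0.2675, -0.0014, 0.0043, -0.0005, 0.0, 0.0004]
[ 0.562 -0.057] 0.028 95.7 -> [0.3275, -0.0013, 0.0043, -0.0005, 0.0, 0.0004]
```

Request:
servo_tool(
  series=[
    [[0.015,0,0.004,0,0,0,0.35],[0.035,0,0.004,0,0,0,0.35],[0.055,0,0.004,0,0,0,0.35],[0.08,0,0.004,0,0,0,0.35],[0.105,0,0.004,0,0,0,0.35],[0.13,0,0.004,0,0,0,0.35],[0.155,0,0.004,0,0,0,0.35],[0.18,0,0.004,0,0,0,0.35],[0.205,0,0.004,0,0,0,0.35],[0.23,0,0.004,0,0,0,0.35],[0.25,0,0.004,0,0,0,0.35],[0.265,0,0.004,0,0,0,0.35]],
  ],
)

```text
time_s: 8.38
tool_pos: [0.5641, -0.0756, 0.0281]
tool_rot: [-179.9, 0.0, 95.8]
force: [-0.1, 0.6, 0.3]
grip_width: 0.0307
grasp_force: 0.0
```

```bash
python3 - <<'E'
from t import *
st(); go(S(-.045,-.107),.028,95.7)
c=cam('side');cv2.imwrite('pics/s3.png',c['frame'][120:340,100:400,::-1].repeat(2,0).repeat(2,1))
E
```

```text
8.3833 stopframe -0.0445 -0.1257 z 0.0281 rot [-1.7991e+02  1.0000e-02  9.5780e+01] F [-0.1  0.6  0.3] w 0.031 q [ 36.  21. -36. 104.  14.  59.  -0.]
[ 0.562 -0.057] 0.028 95.7 -> [0.0624, -0.0016, 0.0004, -0.0005, 0.0, 0.0004]
```

View pics/s3.png

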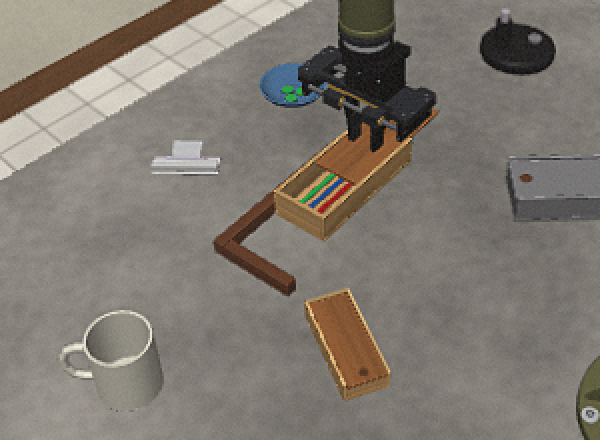

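```bash
python3 - <<'E'
from t import *
c=cam('side')
K=np.array([[c['fx'],0,c['cx']],[0,c['fy'],c['cy']],[0,0,1.]]);R=Ro.from_euler('xyz',c['rotation'],degrees=True)
o=get_obs();T=Ro.from_euler('xyz',o['tool_rot'],degrees=True)
for off in [(0,0,0),(0,.03,0),(0,-.03,0),(0,0,-.05)]:
    p=R.inv().apply(o['tool_pos']+T.apply(off)-c['origin'])
    uv=cv2.projectPoints(p.reshape(1,1,3),np.zeros(3),np.zeros(3),K,np.array(c['distortion'],float))[0].ravel()
    print(off,'pix',uv.round(1),'crop',((uv-[100,120])*2).round(0),'depth exp',p[2].round(3))
print(get_obs()['tool_pos'])
for u,v in [(375,145),(352,130),(360,150),(345,165),(430,112),(385,165),(377,130)]:
    q=np.array([[u/2+100,v/2+120]]); d=c['depth'][int(q[0,1]),int(q[0,0])]
    P=c['origin']+ray(c,q)[0]*d; print((u,v),d.round(3),P.round(3),'stop',((P[:2]-og)@xs).round(3),((P[:2]-og)@ys).round(3))
E
```

```text
(0, 0, 0) pix [281.8 196.1] crop [364. 152.] depth exp 1.458
(0, 0.03, 0) pix [273.8 192. ] crop [348. 144.] depth exp 1.471
(0, -0.03, 0) pix [290.  200.2] crop [380. 160.] depth exp 1.444
(0, 0, -0.05) pix [281.9 183.2] crop [364. 126.] depth exp 1.423
[ 0.56416961 -0.07549719  0.02817498]
(375, 145) 1.412 [ 0.534 -0.066  0.066] stop -0.073 -0.114
(352, 130) 1.432 [ 0.579 -0.066  0.069] stop -0.029 -0.118
(360, 150) 1.44 [ 0.561 -0.064  0.042] stop -0.047 -0.114
(345, 165) 1.415 [ 0.554 -0.025  0.043] stop -0.05 -0.074
(430, 112) 1.371 [ 0.479 -0.118  0.127] stop -0.133 -0.16
(385, 165) 1.42 [ 0.514 -0.066  0.04 ] stop -0.093 -0.112
(377, 130) 1.387 [ 0.53  -0.065  0.098] stop -0.078 -0.112
```

```bash
python3 - <<'E'
from t import *
c=cam('side'); f=lambda L,z:[(((P[:2]-og)@xs).round(3),((P[:2]-og)@ys).round(3)) for P in onplane(c,np.array(L,float)/2+[100,120],z)]
print('lid inner',f([(318,165),(356,180)],.043),'plain end',f([(275,192),(323,211)],.046),'lid far',f([(437,112),(410,135)],.043))
t=cam('top'); cv2.imwrite('pics/t3.png',cv2.resize(t['frame'][140:300,160:400,::-1],None,fx=3.3,fy=3.3,interpolation=cv2.INTER_CUBIC))
g=lambda L,z:[(((P[:2]-og)@xs).round(3),((P[:2]-og)@ys).round(3)) for P in onplane(t,np.array(L,float)/3.3+[160,140]-.35,z)]
print('t2 lid inner',g([(387,172),(384,250)],.043),'plain',g([(282,177),(292,284)],.046))
E
```

```text
lid inner [(np.float64(-0.019), np.float64(-0.05)), (np.float64(-0.081), np.float64(-0.059))] plain end [(np.float64(-0.008), np.float64(0.032)), (np.float64(-0.084), np.float64(0.02))] lid far [(np.float64(-0.088), np.float64(-0.254)), (np.float64(-0.086), np.float64(-0.185))]
t2 lid inner [(np.float64(-0.003), np.float64(-0.06)), (np.float64(-0.067), np.float64(-0.052))] plain [(np.float64(-0.0), np.float64(0.027)), (np.float64(-0.089), np.float64(0.025))]
```

View pics/t3.png

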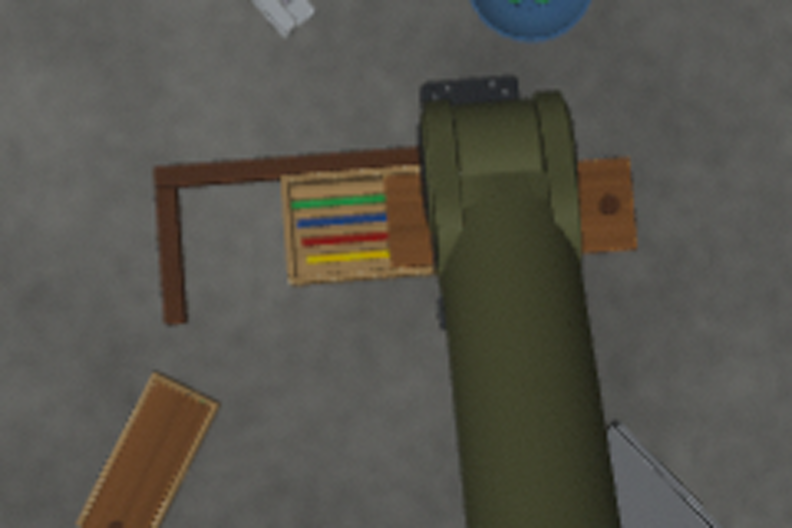

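The top view shows the lid (end at crop x≈634) has not moved, while the gripper sits over it. So the fingertips slid over or through the lid. I'll check the true tip height from depth.

```bash
python3 - <<'E'
from t import *
c=cam('side')
for col in (276,280,286,290):
    for row in range(178,206,2):
        q=np.array([[col,row]],float); d=c['depth'][row,col]; P=c['origin']+ray(c,q)[0]*d
        print(col,row,c['frame'][row,col],'z',P[2].round(3),'stop',((P[:2]-og)@xs).round(3),((P[:2]-og)@ys).round(3))
E
```

```text
276 178 [34 32 32] z 0.098 stop -0.031 -0.115
276 180 [40 36 32] z 0.091 stop -0.031 -0.114
276 182 [30 31 31] z 0.081 stop -0.03 -0.116
276 184 [26 24 29] z 0.074 stop -0.03 -0.116
276 186 [33 34 29] z 0.065 stop -0.029 -0.117
276 188 [36 31 36] z 0.06 stop -0.031 -0.115
276 190 [109  73  47] z 0.044 stop -0.025 -0.122
276 192 [149  95  60] z 0.039 stop -0.027 -0.12
276 194 [127  84  49] z 0.044 stop -0.036 -0.108
276 196 [138  93  60] z 0.041 stop -0.039 -0.104
276 198 [140  92  56] z 0.042 stop -0.045 -0.097
276 200 [133  84  53] z 0.045 stop -0.052 -0.087
276 202 [126  80  49] z 0.038 stop -0.053 -0.086
276 204 [137  88  51] z 0.043 stop -0.061 -0.075
280 178 [34 31 26] z 0.086 stop -0.032 -0.133
280 180 [26 22 27] z 0.077 stop -0.031 -0.134
280 182 [53 37 32] z 0.071 stop -0.032 -0.133
280 184 [51 39 33] z 0.065 stop -0.033 -0.131
280 186 [48 30 27] z 0.057 stop -0.033 -0.132
280 188 [148  96  52] z 0.041 stop -0.027 -0.139
280 190 [133  84  49] z 0.042 stop -0.033 -0.132
280 192 [134  89  54] z 0.04 stop -0.037 -0.126
280 194 [141  93  58] z 0.041 stop -0.043 -0.118
280 196 [12
[... 853 characters left out ...]
103  62] z 0.044 stop -0.085 -0.091
290 178 [107  84  47] z 0.145 stop -0.095 -0.094
290 180 [95 82 60] z 0.139 stop -0.096 -0.092
290 182 [138 107  42] z 0.132 stop -0.097 -0.092
290 184 [24 22 26] z 0.094 stop -0.076 -0.122
290 186 [30 29 26] z 0.085 stop -0.075 -0.124
290 188 [23 25 21] z 0.073 stop -0.072 -0.127
290 190 [27 31 27] z 0.063 stop -0.071 -0.13
290 192 [33 36 27] z 0.054 stop -0.07 -0.131
290 194 [162 101  57] z 0.042 stop -0.067 -0.135
290 196 [144  93  52] z 0.04 stop -0.071 -0.129
290 198 [150  95  60] z 0.042 stop -0.077 -0.121
290 200 [142  92  51] z 0.041 stop -0.082 -0.115
290 202 [199 159 104] z 0.044 stop -0.089 -0.105
290 204 [101  78  49] z 0.041 stop -0.092 -0.101
```

Request:
servo_tool(
  series=[
    [[0,0,-0.07,0,0,0,0.35],[-0.12,0,-0.07,0,0,0,0.35],[-0.24,0,-0.07,0,0,0,0.35],[-0.36,0,-0.07,0,0,0,0.35],[-0.48,0,-0.07,0,0,0,0.35],[-0.58,0,-0.07,0,0,0,0.35],[-0.58,0,-0.07,0,0,0,0.35],[-0.58,0,-0.02,0,0,0,0.35],[-0.58,0,0.04,0,0,0,0.35],[-0.58,0,0.075,0,0,0,0.35],[-0.58,0,0.075,0,0,0,0.35]],
  ],
)

```text
time_s: 9.55
tool_pos: [0.5791, -0.2494, 0.0027]
tool_rot: [-179.6, -0.1, 95.7]
force: [-0.0, 0.2, -0.0]
grip_width: 0.0306
grasp_force: 0.0
```

```bash
python3 - <<'E'
from t import *
st(); go(S(-.045,-.19),.006,95.7)
c=cam('side')
v,u=np.mgrid[140:215,250:340]; d=c['depth'][140:215,250:340].ravel()
P=c['origin']+ray(c,np.c_[u.ravel(),v.ravel()])*d[:,None]; sx=(P[:,:2]-og)@xs; sy=(P[:,:2]-og)@ys
dark=c['frame'][140:215,250:340].reshape(-1,3).max(1)<60
m=dark&(sy<-.27)&(sy>-.33)&(sx>-.09)&(sx<0)&(d>0)
for a in (-.075,-.065,-.035,-.025): 
    k=m&(abs(sx-a)<.006); print(a,k.sum(),np.sort(P[k,2])[:6].round(3), np.median(sy[k]) if k.any() else '')
E
```

```text
9.55 stopframe -0.0468 -0.3001 z 0.0027 rot [-1.7964e+02 -1.3000e-01  9.5700e+01] F [-0.   0.2 -0. ] w 0.031 q [ 45.  29. -31.  96.  17.  60.  15.]
[ 0.57 -0.14] 0.006 95.7 -> [0.3669, 0.006, -0.0103, -0.002, -0.0007, 0.0]
-0.075 89 [0.027 0.028 0.03  0.033 0.033 0.035] -0.28715145015909016
-0.065 46 [0.027 0.028 0.033 0.035 0.037 0.041] -0.2781242580134956
-0.035 77 [0.024 0.027 0.031 0.031 0.032 0.032] -0.29185082217690783
-0.025 68 [0.024 0.025 0.032 0.032 0.035 0.037] -0.2888196197133679
```

The tips are really about 22 mm higher than reported. They now sit at z≈0.025, right for the lid edge.

Request:
servo_tool(
  series=[
    [[0.03,0.002,0,0,0,0,0.35],[0.06,0.005,0,0,0,0,0.35],[0.085,0.006,0,0,0,0,0.35],[0.11,0.006,0,0,0,0,0.35],[0.135,0.006,0,0,0,0,0.35],[0.16,0.006,0,0,0,0,0.35],[0.185,0.006,0,0,0,0,0.35],[0.21,0.006,0,0,0,0,0.35],[0.235,0.006,0,0,0,0,0.35],[0.26,0.006,0,0,0,0,0.35],[0.285,0.006,0,0,0,0,0.35],[0.305,0.006,0,0,0,0,0.35]],
  ],
)

```text
time_s: 10.6
tool_pos: [0.574, -0.1575, 0.0056]
tool_rot: [-179.9, 0.0, 95.8]
force: [0.0, -0.9, 1.0]
grip_width: 0.0303
grasp_force: 0.4
```

```bash
cat > lid.py <<'E'
from t import *
st(); go(S(-.045,-.12),.003,95.7); go(S(-.045,-.107),.003,95.7)
t=cam('top'); H=cv2.cvtColor(t['frame'],cv2.COLOR_RGB2HSV)
import sys; cv2.imwrite(sys.argv[1],cv2.resize(t['frame'][140:300,160:400,::-1],None,fx=3.3,fy=3.3,interpolation=cv2.INTER_CUBIC))
E
python3 lid.py pics/t4.png
```

```text
10.6 stopframe -0.0428 -0.2082 z 0.0056 rot [-179.9     0.     95.76] F [ 0.  -0.9  1. ] w 0.03 q [ 40.  25. -33. 102.  16.  58.   7.]
[ 0.563 -0.07 ] 0.003 95.7 -> [0.294, -0.007, 0.0086, -0.0006, 0.0, 0.0003]
[ 0.562 -0.057] 0.003 95.7 -> [0.3373, -0.007, 0.0086, -0.0006, 0.0, 0.0003]
```

View pics/t4.png

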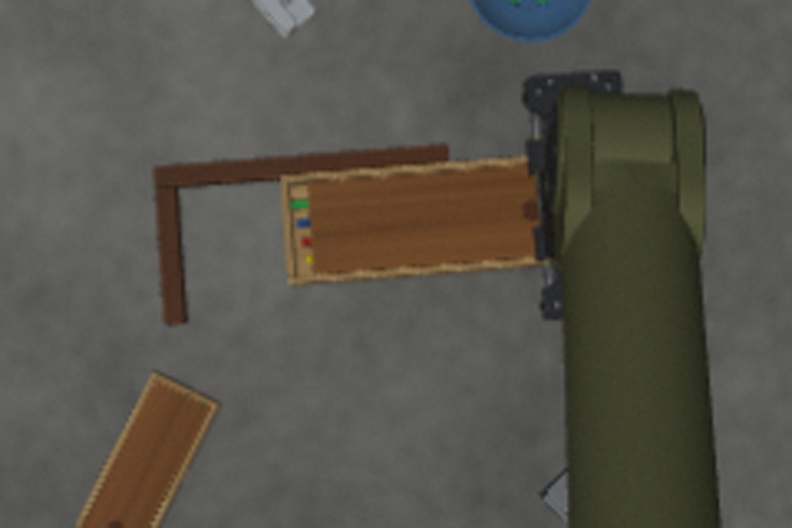

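The lid is closing: its inner end is at crop x≈310, close to the plain end at 288. Pushing on.

Request:
servo_tool(
  series=[
    [[0.02,-0.002,0.006,0,0,0,0.35],[0.04,-0.004,0.006,0,0,0,0.35],[0.06,-0.005,0.006,0,0,0,0.35],[0.085,-0.005,0.006,0,0,0,0.35],[0.11,-0.005,0.006,0,0,0,0.35],[0.135,-0.005,0.006,0,0,0,0.35],[0.16,-0.005,0.006,0,0,0,0.35],[0.185,-0.005,0.006,0,0,0,0.35],[0.21,-0.005,0.006,0,0,0,0.35],[0.235,-0.005,0.006,0,0,0,0.35],[0.26,-0.005,0.006,0,0,0,0.35],[0.28,-0.005,0.006,0,0,0,0.35]],
  ],
)

```text
time_s: 11.65
tool_pos: [0.5641, -0.074, 0.0038]
tool_rot: [-179.9, 0.0, 95.8]
force: [-0.0, -1.2, -1.8]
grip_width: 0.0302
grasp_force: 0.9
```

```bash
python3 lid.py pics/t5.png
```

```text
11.65 stopframe -0.0443 -0.1241 z 0.0038 rot [-179.9     0.     95.77] F [-0.  -1.2 -1.8] w 0.03 q [ 35.  23. -35. 105.  15.  57.  -1.]
[ 0.563 -0.07 ] 0.003 95.7 -> [0.0137, -0.0022, 0.0027, -0.0006, 0.0, 0.0004]
[ 0.562 -0.057] 0.003 95.7 -> [0.057, -0.0021, 0.0027, -0.0006, 0.0, 0.0004]
```

View pics/t5.png

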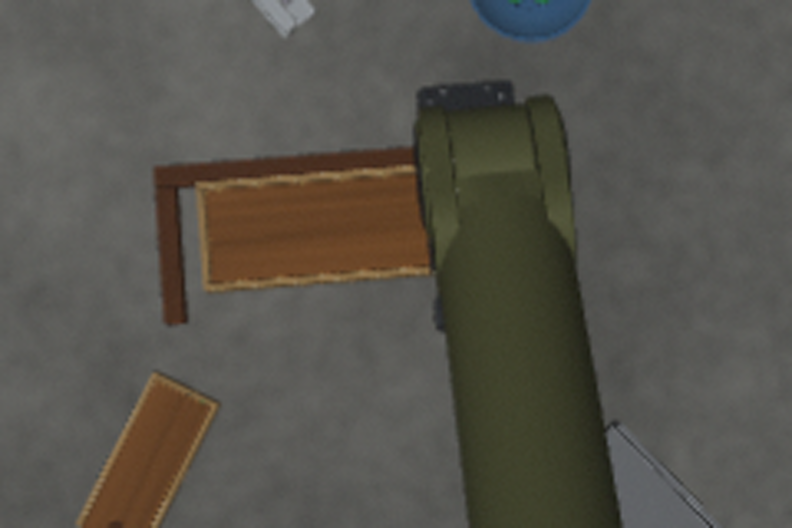

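Lid is shut and the box is sliding along the arm; its plain end (crop x≈200–207) is about 16–18 mm from the short arm. Continuing gently until the force rises.

Request:
servo_tool(
  series=[
    [[0.01,-0.002,0.002,0,0,0,0.35],[0.02,-0.002,0.002,0,0,0,0.35],[0.03,-0.002,0.002,0,0,0,0.35],[0.04,-0.002,0.002,0,0,0,0.35],[0.048,-0.002,0.002,0,0,0,0.35],[0.055,-0.002,0.002,0,0,0,0.35],[0.055,-0.002,0.002,0,0,0,0.35]],
  ],
)

```text
time_s: 12.28
tool_pos: [0.5624, -0.0586, 0.0036]
tool_rot: [-180.0, 0.0, 95.7]
force: [-0.2, -3.6, 2.7]
grip_width: 0.0303
grasp_force: 1.8
```

Request:
servo_tool(
  series=[
    [[0.006,0,0,0,0,0,0.35],[0.012,0,0,0,0,0,0.35],[0.018,0,0,0,0,0,0.35],[0.018,0,0,0,0,0,0.35]],
  ],
)

```text
time_s: 12.62
tool_pos: [0.5619, -0.0547, 0.0035]
tool_rot: [-179.9, 0.1, 95.7]
force: [1.5, -6.4, 2.9]
grip_width: 0.0302
grasp_force: 3.1
```

Request:
servo_tool(
  series=[
    [[0.006,0,0,0,0,0,0.35],[0.01,0,0,0,0,0,0.35],[0.01,0,0,0,0,0,0.35]],
  ],
)

```text
time_s: 12.87
tool_pos: [0.5618, -0.0547, 0.0035]
tool_rot: [-179.9, 0.3, 95.6]
force: [1.6, -11.4, 3.0]
grip_width: 0.0306
grasp_force: 5.4
```

Request:
servo_tool(
  series=[
    [[-0.1,0,0,0,0,0,0.35],[-0.2,0,0,0,0,0,0.35],[-0.3,0,-0.1,0,0,0,0.35],[-0.4,0,-0.23,0,0,0,0.35],[-0.53,0,-0.36,0,0,0,0.35],[-0.66,0,-0.49,0,0,0,0.35],[-0.66,0,-0.49,0,0,0,0.35],[-0.66,0,-0.49,0,0,0,0.35]],
  ],
)

```text
time_s: 13.53
tool_pos: [0.5835, -0.2538, 0.1551]
tool_rot: [179.7, 0.3, 95.3]
force: [-0.9, -0.3, 0.3]
grip_width: 0.0307
grasp_force: 0.0
```

```bash
python3 lid.py pics/t6.png
```

```text
13.5333 stopframe -0.0428 -0.3049 z 0.1551 rot [179.69   0.29  95.33] F [-0.9 -0.3  0.3] w 0.031 q [ 47.  21. -33.  88.  12.  74.  18.]
[ 0.563 -0.07 ] 0.003 95.7 -> [0.6189, -0.0138, 0.5038, 0.0017, 0.0016, -0.0021]
[ 0.562 -0.057] 0.003 95.7 -> [0.6622, -0.014, 0.5036, 0.0017, 0.0016, -0.0021]
```

View pics/t6.png

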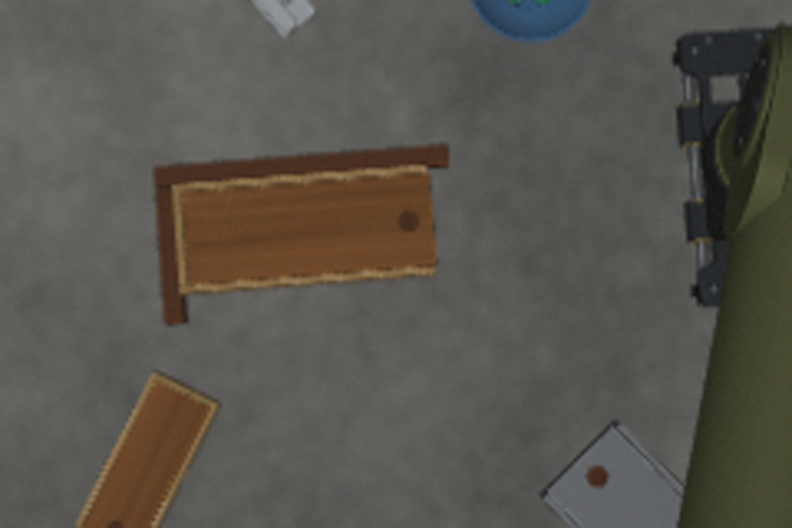

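```bash
python3 - <<'E'
from t import *
t=cam('top'); H=cv2.cvtColor(t['frame'],cv2.COLOR_RGB2HSV)
m=cv2.inRange(H,(8,90,85),(24,255,255)); m[:180]=0;m[235:]=0;m[:,:205]=0;m[:,300:]=0
k=max(cv2.findContours(m,0,1)[0],key=cv2.contourArea)
r=cv2.minAreaRect(k);b=cv2.boxPoints(r);print(b.round(1).tolist(),'stop frame:')
P=onplane(t,b,.046)[:,:2]-og
print(np.c_[P@xs,P@ys].round(4).tolist()); C=P.mean(0);print('centre',C@xs,C@ys)
g=lambda L,z:[(((P[:2]-og)@xs).round(4),((P[:2]-og)@ys).round(4)) for P in onplane(t,np.array(L,float)/3.3+[160,140]-.35,z)]
print('manual',g([(183,293),(436,273),(173,185),(427,166)],.046))
E
```

```text
[[211.1999969482422, 195.1999969482422], [289.3999938964844, 189.1999969482422], [292.0, 222.6999969482422], [213.6999969482422, 228.6999969482422]] stop frame:
[[0.0018, 0.1188], [0.0015, -0.0942], [-0.09, -0.0939], [-0.0894, 0.1183]]
centre -0.0440285486023513 0.012261068645309264
manual [(np.float64(-0.089), np.float64(0.1146)), (np.float64(-0.0891), np.float64(-0.0934)), (np.float64(0.0003), np.float64(0.1164)), (np.float64(-0.0005), np.float64(-0.0931))]
```

```bash
python3 -c "
from cell import env
print(env.sign_off())"
```

```text
the job is handed in; nothing more can be done
None
```

The pencil box sits in the L-stop, flush along the long arm and against the short arm with its lid shut; my last top-camera measurement put it within tolerance, and the job is handed in (the hand-in returned no verdict).

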